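# Set the slide clearance of the spacing gauge

### The arm

A 7-joint arm with a two-finger parallel gripper is mounted at the origin on a cart in front of the work surface, level with it; the furniture and walls round the work are solid. World frame = base frame: x ahead of the robot, y to its left, z up, the work surface at z = 0. Lengths are in mm, angles in rad, forces in N, time in s.
With the tool pointing down it reaches from about 425 to 875 mm from the base axis. Payload 4.7 kg.
Tool frame: the origin (TCP) lies on the mounting face of the last link; the fingertips stand 182 mm ahead of it and the grasp point (between the pads) lies 164 mm ahead of it (ctrl.tip_reach is the distance from the TCP to the fingertips, in mm); z points along the fingers, y is the line along which they close (so a half turn about z gives the same grasp; the last joint's range is limited). The gripper opens to 87 mm and grips with 3 to 60 N. Pads are 19 mm wide; open, the fingers measure 117 mm over their backs; the gripper's body (75 mm by 190 mm) begins 51 mm behind the grasp point.
Start: joints at [1.12, 0.321, -0.07, 1.45, 0.023, 1.371, -0.057], TCP at [291.344, -581.056, 404.787] pointing down, gripper open.
Joint ranges: [-2.86, 2.86], [-0.3, 2.09], [-1.38, 1.24], [0.06, 2.45], [-1.56, 4.7], [0.09, 2.05], [-2.69, 2.69]. Speed limits (rad/s): [2.57, 2.57, 3.14, 3.14, 3.14, 3.14, 3.14].

### API

Orientations are given as [roll, pitch, yaw] about the fixed x, y, z axes, in that order (R = Rz(yaw) Ry(pitch) Rx(roll)).
In Python, from bench import ctrl gives the robot as it stands.
- The arm moves only by the tool send_rows, never from a script. Its argument "deltas" is a list of rows, each an object with "turn": the turn, a rotation vector about the world's x, y, z as a fraction of full scale, a list of three; "xyz": the shift along the world's x, y, z as a fraction of full scale, a list of three; "grip": the closure, from -1 (fully open) to 1 (shut). A call has 1 to 20 rows; each row is the pose to reach, as a shift and turn from the pose commanded when the call began; what a row does not reach only later rows make up. Full scale, the value 1, is 1 m for a shift and 0.5 rad for a turn. A row lasts 1/8 s, in which the tool goes at most 62.5 mm and 10.7 degrees, less where a joint would pass 70% of its speed; a pose out of reach is approached as far as the arm can. A call with a number of a shift or a turn outside -1 to 1 is refused whole. A call with a gripper value outside its range is refused whole. The fingers move at their own pace and stop on an object; the grip force is fixed at half the most. Time passes only in rows, so rows that repeat a pose let the fingers close. It gives the time, the measured TCP pose, the force, the opening and the grip force at its end, in the units of the state.
- ctrl.sense(): the state, without advancing time (a new reading comes with each control period).
- ctrl.snapshot(name): name is "side" or "top" or "wrist"; returns a dict with "frame" (384x512x3 uint8, red, green, blue), "mtx" (3x3 intrinsics, pixels), "R" (3x3) and "t" (3): a world point X has camera coordinates R X + t. Camera axes: x right, y down, z forward; pixel columns grow to the right and rows downward; lengths in mm; the calibration is good to about 2 mm. A picture is of the moment at which its call begins. There is no depth.
- ctrl.job_done(): hands the job in; it is judged then, once.
The state is a dict: "t": time; "joint_positions": joint angles; "dq": joint speeds; "tau": joint torques, N m; "tool_pos": TCP position; "ee_rot": TCP orientation; "wrist_force": force on the tool from outside, world axes, zero at the start; "torque": the same for the moment, N m; "opening": opening from 0.0 (shut) to 1.0 (fully open); "finger_force": force on a finger pad.
Only numpy, scipy, OpenCV 4.12 (cv2) and the standard library are available. Lean on these libraries where they do the work, as an engineer would, in place of code of your own. Each camera call takes 0.05 s, during which the arm holds its last target. There are 200 camera calls.

### The job

Set the running clearance of the spacing gauge: pull its sprung bar out by the black tab to its stop, where the catch keeps it, then turn the winged thumbscrew clockwise until it seats. Then back the thumbscrew off a quarter turn and finish there still gripping its wings, holding the screw still for the lock nut to be tightened later. Leave the bar out and the other things on the table where they stand.

Things in the scene. Friction and masses are not known exactly. Their poses are not given: they have to be found in the camera images.
- gauge: spacing gauge bolted to the table: aluminium base plate 84 (x) x 236 (y) x 10 mm, blue bridge block 72 x 94 mm over it from y = -112 to -18 mm, top 46 mm above the table. Fixed. Origin at the centre of the plate's underside, z up; +y runs along the steel bar from the bridge to the tab: the direction in which the bar is pulled out
- bar (a joint): travel of the sprung steel bar along gauge +y, m: 0 = fully in (start), 0.040 = out at its hard stop. A spring (about 4 N) draws it back if it is let go before 0.030; beyond that the catch goes over centre and keeps the bar at the stop with about 3.5 N, so it can be let go there
- pull_tab (a point): point in the bar's black upright tab, on its mid-plane, 14 mm below its top. Tab 12 mm thick (gauge y), 40 mm wide (gauge x), top 63.5 mm above the table; the bar under it rises to 26.5 mm, fingers fit round the tab above that. In the gauge frame it lies at y = +60 mm with the bar in, +100 mm with the bar out
- screw (a joint): turn of the thumbscrew, rad: 0 = seated on its hard stop, grows as it is backed off, anticlockwise seen from above (axis straight up); pi/2 = a quarter turn off its seat. Starts 1.8 to 3.1 backed off; 4.5 at most. Friction (0.06 N m) holds it where it is left; it neither rises nor sinks as it turns
- wings (a point): centre of the thumbscrew's black wing bar, on the screw axis (gauge x = 0, y = -65 mm), 71 mm above the table. Bar 10 mm thick, 50 mm long, from 56 to 86 mm above the table. The point turns with it: y axis along the bar to its red-tipped wing, x axis across its thickness. Seated, the red wing points along the white mark on the bridge, to the tab (gauge +y)
- blue_jar: blue pigment jar with white lid, 52x50x78 mm, loose bystander; origin at the centre of its underside; leave it alone
- green_jar: green pigment jar with white lid, 52x50x78 mm, loose bystander; origin at the centre of its underside; leave it alone
- tape: roll of yellow masking tape lying flat, 104 mm across, 24 mm high, loose bystander; origin at the centre of its underside; leave it alone
- dye_brush: flat dark red dye brush lying down, 150x115x17 mm, loose bystander; origin at the centre of its underside; leave it alone
- cup: steel measuring cup, 70 mm across, 72 mm high, loose bystander; origin at the centre of its underside; leave it alone
- glass_beaker: glass beaker, pink content, 67 mm across, 89 mm high, loose bystander; origin at the centre of its underside; leave it alone
- tall_bottle: grey-brown dye bottle, 68 mm across, 163 mm high, loose bystander; origin at the centre of its underside; leave it alone

How it is judged:
By the outcome, as a careful person would: the job done as asked, in the order asked, and still so for the second after the job is handed in, while the arm keeps its last pose, push and grip.
It also fails if it takes over 64 s, if anything falls off the work surface, if the arm or the gripper's body presses on something with over 40 N, if the wrist force passes 120 N, or if a joint passes its speed limit or range.

## Working session

There is one attempt and no reset: what is moved stays moved. The work goes in short steps, Python scripts to look and compute and a tool call to move; the robot and the scene stay as the last step left them, time stands still between calls to the robot, and variables do not carry over. Pictures are saved under pics/ and viewed, at most 10 in all, crops included, and the job is handed in when it is done.

Besides the shell and the picture viewer there is one more tool, called as name(argument=value, ...) on one line, values as JSON. send_rows: Moves the arm, as the interface text tells. Shift numbers are shares of 1 m and turn numbers shares of 0.5 rad, none past 1 either way. Its arguments: {"type":"object","properties":{"deltas":{"type":"array","items":{"type":"object","properties":{"turn":{"type":"array","items":{"type":"number"}},"xyz":{"type":"array","items":{"type":"number"}},"grip":{"type":"number"}}}}},"required":["deltas"]}

```bash
ls; mkdir -p pics; python3 - <<'E'
from bench import ctrl
import cv2,json
print(ctrl.sense())
for n in("side","top"):
    s=ctrl.snapshot(n); cv2.imwrite(f"pics/{n}0.png",s["frame"][:,:,::-1]); print(n,s["mtx"],s["R"],s["t"])
E
```

```text
pics
{'t': 0.0, 'joint_positions': array([ 1.12006815,  0.32182301, -0.07004579,  1.45167366,  0.02261788,
        1.37082442, -0.05690601]), 'dq': array([-0.00019039,  0.00057343, -0.00016132,  0.00154119, -0.00187228,
        0.00107728,  0.00061514]), 'tau': array([ 7.56492573e-04, -4.91282737e+01, -4.03596517e-01, -3.12526882e+01,
       -6.42141444e-02,  4.38247737e-02,  1.70065991e-04]), 'tool_pos': array([ 291.22902056, -580.87206079,  403.66156333]), 'ee_rot': array([-3.13965463e+00,  1.29811870e-04,  4.64819453e-01]), 'wrist_force': array([-0.28819711, -0.21644753, -0.46707011]), 'torque': array([-0.01715525,  0.00907961,  0.01750572]), 'finger_force': 0.0, 'opening': 0.9998968442184976}
side [[408.18507115   0.         245.56350156]
 [  0.         408.18507115 183.73748516]
 [  0.           0.           1.        ]] [[-0.93383951 -0.35748685 -0.01212108]
 [-0.15692277  0.43990011 -0.88423025]
 [ 0.32143275 -0.82382707 -0.46689393]] [ 483.01836715  178.68795334 1394.55700424]
top [[364.43323361   0.         253.27139299]
 [  0.         364.43323361 191.42935038]
 [  0.           0.           1.        ]] [[ 0.0216378  -0.99975537 -0.00458324]
 [-0.99414422 -0.02103044 -0.10599525]
 [ 0.10587293  0.0068499  -0.99435607]] [ -20.25696213  549.33157979 1432.2975877 ]
```

View pics/top0.png

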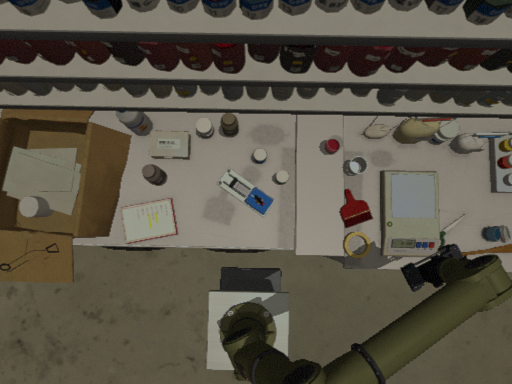

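View pics/side0.png

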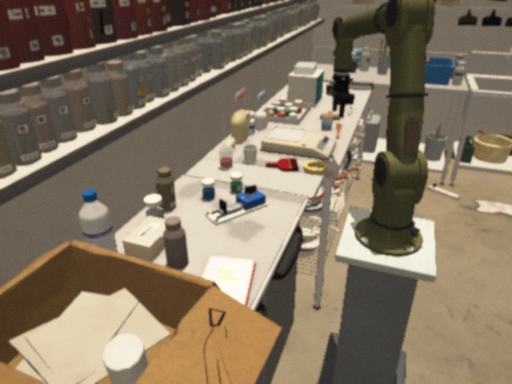

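The top view shows the gauge near (246,192), with its bridge at (258,199) and the tab end up and to the left. Two jars stand nearby at (260,156) and (281,177). I'll localise it roughly, then look from the wrist camera.

```bash
cat > h.py <<'E'
import numpy as np, cv2
from bench import ctrl
def ray(s,px,z):
    d=s["R"].T@np.linalg.solve(s["mtx"],[px[0],px[1],1.]); c=-s["R"].T@s["t"]
    return c+d*(z-c[2])/d[2]
def proj(s,X):
    p=s["mtx"]@(s["R"]@np.asarray(X,float)+s["t"]); return p[:2]/p[2]
def crop(s,x,y,w,h,k,name):
    f=s["frame"][y:y+h,x:x+w,::-1]; cv2.imwrite(name,cv2.resize(f,None,fx=k,fy=k,interpolation=cv2.INTER_CUBIC))
E
python3 - <<'E'
from h import *
s=ctrl.snapshot("top")
for n,p,z in(("bridge",(258,199),46),("plateend",(224,175),10),("bl",(260,156),78),("gr",(281,177),78)): print(n,ray(s,p,z).round())
crop(s,205,140,100,80,7,"pics/c1.png")
w=ctrl.snapshot("wrist"); print(w["mtx"],-w["R"].T@w["t"],w["R"])
E
```

```text
bridge [518. -28.  46.]
plateend [617. 113.  10.]
bl [684. -32.  78.]
gr [ 603. -115.   78.]
[[274.41809727   0.         253.74172288]
 [  0.         274.41809727 191.0829783 ]
 [  0.           0.           1.        ]] [ 365.49020279 -542.26039331  384.25371454] [[ 4.48138210e-01 -8.93964028e-01 -6.79442119e-04]
 [-8.51542287e-01 -4.27103577e-01  3.04069512e-01]
 [-2.72117398e-01 -1.35686593e-01 -9.52649605e-01]]
```

View pics/c1.png

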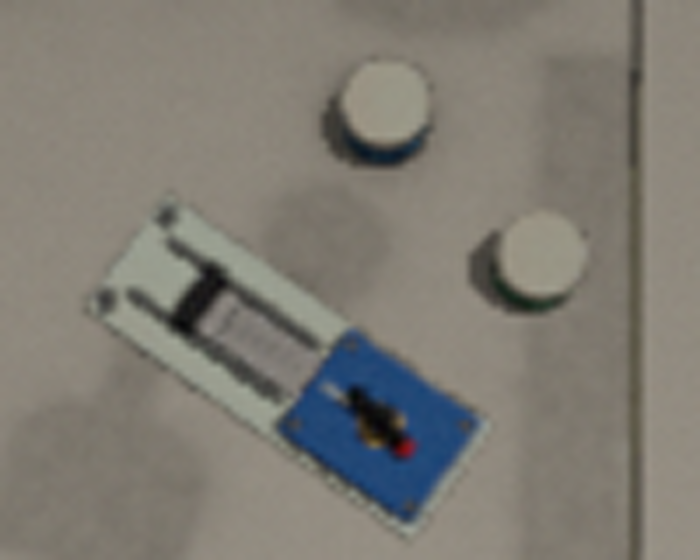

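The crop shows the plate corners at (170,195), (85,300), (410,540) and (490,425). The screw is at about (380,420), and the red wing points away from the tab, so it is roughly π off. The tab is at about (200,298).

```bash
python3 - <<'E'
from h import *
s=ctrl.snapshot("top")
C=[ray(s,(205+x/7,140+y/7),10)[:2] for x,y in((170,195),(85,300),(410,540),(490,425))]
C=np.array(C); print(C.round(1), C.mean(0))
print("phi",[np.arctan2(*(a-b)[::-1]) for a,b in((C[0],C[3]),(C[1],C[2]))],np.linalg.norm(C[0]-C[3]),np.linalg.norm(C[0]-C[1]))
r=ray(s,(205+403/7,140+450/7),75)[:2]; k=ray(s,(205+355/7,140+398/7),75)[:2]; print("red dir",np.arctan2(*(r-k)[::-1]), (r+k)/2)
print("tab",ray(s,(205+200/7,140+298/7),63))
E
```

```text
[[646.6  91.9]
 [583.7 139.6]
 [448.3 -52.1]
 [515.7 -97.2]] [548.57914048  20.53144092]
phi [np.float64(0.9653081375760274), np.float64(0.956022345160946)] 229.937319015601 78.95805822526908
red dir -2.377145499397965 [509.65450534 -32.30615711]
tab [579.38066692  69.38792591  63.        ]
```

send_rows(deltas=[{"xyz": [0.018, 0.04, 0], "turn": [0, 0, 0.1], "grip": -1}, {"xyz": [0.036, 0.08, 0], "turn": [0, 0, 0.2], "grip": -1}, {"xyz": [0.055, 0.122, 0], "turn": [0, 0, 0.4], "grip": -1}, {"xyz": [0.073, 0.163, 0], "turn": [0, 0, 0.6], "grip": -1}, {"xyz": [0.091, 0.203, 0], "turn": [0, 0, 0.8], "grip": -1}, {"xyz": [0.11, 0.244, 0], "turn": [0, 0, 1], "grip": -1}, {"xyz": [0.128, 0.285, 0], "turn": [0, 0, 1], "grip": -1}, {"xyz": [0.146, 0.325, 0], "turn": [0, 0, 1], "grip": -1}])

```text
t: 1.25
tool_pos: [437.7, -254.6, 404.9]
ee_rot: [3.141, 0.0, 0.965]
wrist_force: [0.8, -1.4, 0.5]
opening: 0.998
finger_force: 0.0
```

send_rows(deltas=[{"xyz": [0.018, 0.04, 0], "turn": [0, 0, 0.25], "grip": -1}, {"xyz": [0.036, 0.08, 0], "turn": [0, 0, 0.5], "grip": -1}, {"xyz": [0.055, 0.122, 0], "turn": [0, 0, 0.75], "grip": -1}, {"xyz": [0.073, 0.163, 0], "turn": [0, 0, 1], "grip": -1}])

```text
t: 1.75
tool_pos: [510.7, -91.6, 404.9]
ee_rot: [3.141, 0.0, 1.469]
wrist_force: [0.7, -0.6, 0.1]
opening: 0.999
finger_force: 0.0
```

send_rows(deltas=[{"xyz": [0.018, 0.04, 0], "turn": [0, 0, 0.3], "grip": -1}, {"xyz": [0.036, 0.08, 0], "turn": [0, 0, 0.6], "grip": -1}, {"xyz": [0.055, 0.122, 0], "turn": [0, 0, 0.9], "grip": -1}, {"xyz": [0.073, 0.163, 0], "turn": [0, 0, 1], "grip": -1}])

```text
t: 2.25
tool_pos: [583.8, 71.1, 404.9]
ee_rot: [3.141, 0.0, 1.967]
wrist_force: [-0.3, 0.1, 0.8]
opening: 1.002
finger_force: 0.0
```

send_rows(deltas=[{"xyz": [0, 0, -0.02], "turn": [0, 0, 0.3], "grip": -1}, {"xyz": [0, 0, -0.04], "turn": [0, 0, 0.6], "grip": -1}, {"xyz": [0, 0, -0.04], "turn": [0, 0, 0.9], "grip": -1}, {"xyz": [0, 0, -0.04], "turn": [0, 0, 1], "grip": -1}, {"xyz": [0, 0, -0.04], "turn": [0, 0, 1], "grip": -1}])

```text
t: 2.88
tool_pos: [583.3, 69.8, 364.6]
ee_rot: [-3.142, -0.0, 2.464]
wrist_force: [0.7, -0.6, -0.6]
opening: 1.002
finger_force: 0.0
```

```bash
python3 - <<'E'
from h import *
q=ctrl.sense();print(q)
w=ctrl.snapshot("wrist"); cv2.imwrite("pics/w1.png",w["frame"][:,:,::-1])
np.savez("w1.npz",**w)
E
```

```text
{'t': 2.875, 'joint_positions': array([ 0.47163731,  0.29311292, -0.75534424,  1.6451382 ,  0.20771383,
        1.28627062,  0.57205123]), 'dq': array([-2.78617046e-03, -1.92652097e-03,  4.65283240e-03,  5.64833733e-05,
       -8.96420440e-04, -1.58692268e-04, -1.78940638e-02]), 'tau': array([ 3.49725795e-02, -3.83302009e+01, -6.14965171e+00, -2.98753166e+01,
       -2.10821716e-02,  7.79543677e-02,  1.76294558e-01]), 'tool_pos': array([583.33123116,  69.79581878, 364.64151116]), 'ee_rot': array([-3.14152330e+00, -2.31747225e-04,  2.46396461e+00]), 'wrist_force': array([ 0.69775443, -0.55450901, -0.59546343]), 'torque': array([ 0.06634141, -0.11744755,  0.02328286]), 'finger_force': 0.0, 'opening': 1.001679503272845}
```

View pics/w1.png

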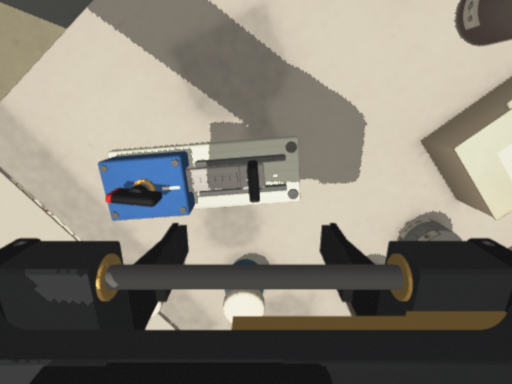

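The wrist view shows the bridge at about (99–193, 152–220), the tab at (254,180), and the red wing at the left near (110,198). I'll enlarge it for a pose fit.

```bash
python3 - <<'E'
from h import *
w=dict(np.load("w1.npz")); crop(w,90,125,220,110,3.6,"pics/c2.png")
E
```

```text
(no output)
```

View pics/c2.png

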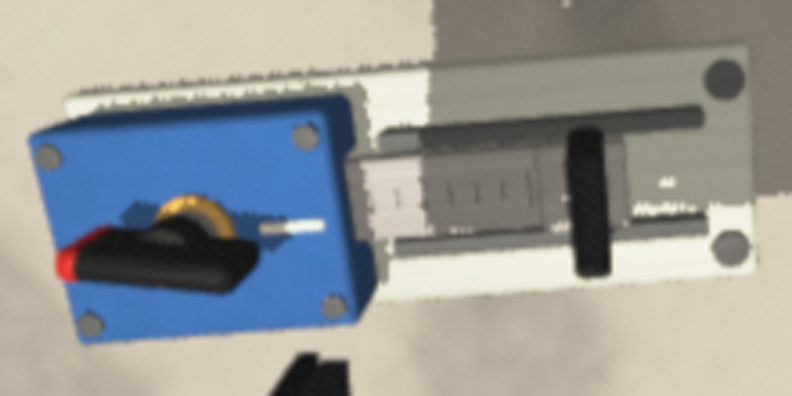

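```bash
python3 - <<'E'
from h import *
from scipy.optimize import least_squares
w=dict(np.load("w1.npz"))
P=np.array([[-36,-112,46],[-36,-18,46],[36,-18,46],[36,-112,46],[-42,118,10],[42,118,10],[-42,-118,10]],float)
U=np.array([(30,137),(327,110),(358,322),(82,343),(748,43),(757,270),(67,96)])/3.6+(90,125)
def G(p,X):
    c,s=np.sin(p[2]),np.cos(p[2])   # gauge x=(sin phi,-cos phi), y=(cos phi,sin phi)
    X=np.atleast_2d(X); return np.c_[p[0]+X[:,0]*c+X[:,1]*s, p[1]-X[:,0]*s+X[:,1]*c, X[:,2]]
f=lambda p:(np.array([proj(w,x) for x in G(p,P)])-U).ravel()
r=least_squares(f,[548,20,.96],loss="soft_l1"); p=r.x; print(p,f(p).round(1))
print("tab",G(p,[0,60,49.5]),"screw",G(p,[0,-65,71]))
np.save("pose.npy",p)
im=cv2.resize(w["frame"][125:235,90:310,::-1],None,fx=3.6,fy=3.6,interpolation=cv2.INTER_CUBIC)
def poly(X,col): cv2.polylines(im,[np.int32([(proj(w,x)-(90,125))*3.6 for x in G(p,X)])],True,col,1)
poly(P[:4],(0,255,255))
poly([[x,y,63.5] for x,y in((-20,54),(20,54),(20,66),(-20,66))],(0,255,0))
th=2.95; b=np.array([-np.sin(th),np.cos(th)]);a=np.array([np.cos(th),np.sin(th)])
for z,c in((86,(255,0,255)),(56,(255,255,0))): poly([[*(np.array([0,-65])+i*5*a+j*25*b),z] for i,j in((1,1),(1,-1),(-1,-1),(-1,1))],c)
cv2.imwrite("pics/o1.png",im)
E
```

```text
[548.77940065  21.62466615   0.97407872] [-1.6 -1.  -0.  -0.3  1.2  1.3 -0.6  1.4  1.7 -1.   1.2  1.4 -1.9  0. ]
tab [[582.49522233  71.25573876  49.5       ]] screw [[512.25392716 -32.14232917  71.        ]]
```

View pics/o1.png

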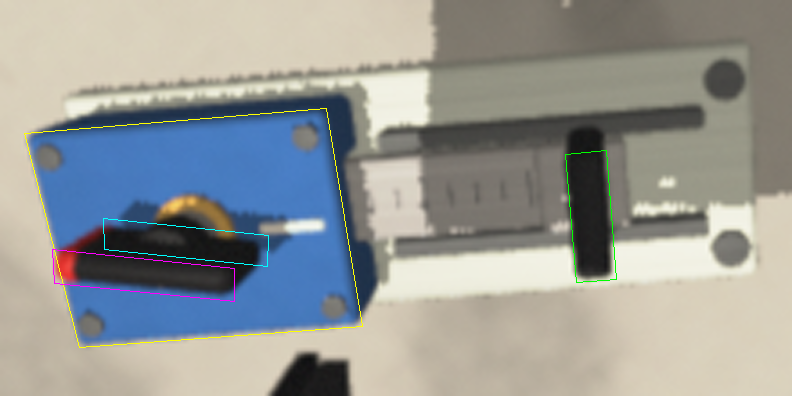

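The overlay fits within about 2 px, giving phi 0.974 and theta about 2.95. Next I descend on the tab and grip it.

send_rows(deltas=[{"xyz": [-0.001, 0.001, -0.03], "turn": [0, 0, 0.15], "grip": -1}, {"xyz": [-0.001, 0.001, -0.07], "turn": [0, 0, 0.15], "grip": -1}, {"xyz": [-0.001, 0.001, -0.11], "turn": [0, 0, 0.15], "grip": -1}, {"xyz": [-0.001, 0.001, -0.135], "turn": [0, 0, 0.15], "grip": -1}, {"xyz": [-0.001, 0.001, -0.149], "turn": [0, 0, 0.15], "grip": -1}, {"xyz": [-0.001, 0.001, -0.149], "turn": [0, 0, 0.15], "grip": -1}])

```text
t: 3.68
tool_pos: [582.2, 70.9, 215.3]
ee_rot: [-3.141, -0.001, 2.54]
wrist_force: [0.2, 0.2, 0.2]
opening: 0.999
finger_force: 0.0
```

send_rows(deltas=[{"grip": 1}, {"grip": 1}, {"grip": 1}, {"grip": 1}, {"grip": 1}, {"grip": 1}, {"grip": 1}, {"grip": 1}])

```text
validation failed for argument at $.de...
```

send_rows(deltas=[{"xyz": [0, 0, 0], "turn": [0, 0, 0], "grip": 1}, {"xyz": [0, 0, 0], "turn": [0, 0, 0], "grip": 1}, {"xyz": [0, 0, 0], "turn": [0, 0, 0], "grip": 1}, {"xyz": [0, 0, 0], "turn": [0, 0, 0], "grip": 1}, {"xyz": [0, 0, 0], "turn": [0, 0, 0], "grip": 1}, {"xyz": [0, 0, 0], "turn": [0, 0, 0], "grip": 1}])

```text
t: 4.42
tool_pos: [582.3, 70.9, 215.8]
ee_rot: [3.142, -0.0, 2.54]
wrist_force: [-0.5, 1.1, 0.1]
opening: 0.403
finger_force: 0.0
```

send_rows(deltas=[{"xyz": [0, 0, 0], "turn": [0, 0, 0], "grip": 1}, {"xyz": [0, 0, 0], "turn": [0, 0, 0], "grip": 1}, {"xyz": [0, 0, 0], "turn": [0, 0, 0], "grip": 1}, {"xyz": [0, 0, 0], "turn": [0, 0, 0], "grip": 1}, {"xyz": [0, 0, 0], "turn": [0, 0, 0], "grip": 1}])

```text
t: 5.05
tool_pos: [582.1, 70.5, 215.7]
ee_rot: [-3.14, -0.0, 2.54]
wrist_force: [-2.1, -2.2, 3.4]
opening: 0.136
finger_force: 30.0
```

send_rows(deltas=[{"xyz": [0.003, 0.004, 0], "turn": [0, 0, 0], "grip": 1}, {"xyz": [0.006, 0.008, 0], "turn": [0, 0, 0], "grip": 1}, {"xyz": [0.009, 0.013, 0], "turn": [0, 0, 0], "grip": 1}, {"xyz": [0.012, 0.018, 0], "turn": [0, 0, 0], "grip": 1}, {"xyz": [0.015, 0.022, 0], "turn": [0, 0, 0], "grip": 1}, {"xyz": [0.018, 0.027, 0], "turn": [0, 0, 0], "grip": 1}, {"xyz": [0.02, 0.03, 0], "turn": [0, 0, 0], "grip": 1}, {"xyz": [0.0215, 0.0315, 0], "turn": [0, 0, 0], "grip": 1}, {"xyz": [0.0225, 0.033, 0], "turn": [0, 0, 0], "grip": 1}, {"xyz": [0.0225, 0.033, 0], "turn": [0, 0, 0], "grip": 1}, {"xyz": [0.0225, 0.033, 0], "turn": [0, 0, 0], "grip": 1}])

```text
t: 6.42
tool_pos: [604.6, 103.5, 215.7]
ee_rot: [-3.14, -0.0, 2.539]
wrist_force: [-1.9, -2.3, 1.1]
opening: 0.133
finger_force: 30.0
```

send_rows(deltas=[{"xyz": [0.0006, 0.0008, 0], "turn": [0, 0, 0], "grip": 1}, {"xyz": [0.001, 0.0015, 0], "turn": [0, 0, 0], "grip": 1}, {"xyz": [0.001, 0.0015, 0], "turn": [0, 0, 0], "grip": 1}])

```text
t: 6.8
tool_pos: [605.0, 103.9, 215.7]
ee_rot: [-3.137, -0.001, 2.539]
wrist_force: [-4.8, -6.0, 5.4]
opening: 0.135
finger_force: 30.0
```

At the stop: the force is rising and the tool no longer moves. I'll release and lift.

send_rows(deltas=[{"xyz": [-0.0006, -0.0008, 0], "turn": [0, 0, 0], "grip": 1}, {"xyz": [-0.0006, -0.0008, 0], "turn": [0, 0, 0], "grip": -1}, {"xyz": [-0.0006, -0.0008, 0], "turn": [0, 0, 0], "grip": -1}, {"xyz": [-0.0006, -0.0008, 0], "turn": [0, 0, 0], "grip": -1}, {"xyz": [-0.0006, -0.0008, 0], "turn": [0, 0, 0], "grip": -1}, {"xyz": [-0.0006, -0.0008, 0], "turn": [0, 0, 0], "grip": -1}, {"xyz": [-0.0006, -0.0008, 0], "turn": [0, 0, 0], "grip": -1}])

```text
t: 7.68
tool_pos: [605.3, 104.7, 215.8]
ee_rot: [3.141, 0.0, 2.54]
wrist_force: [-0.3, -0.1, 0.5]
opening: 0.731
finger_force: 0.0
```

send_rows(deltas=[{"xyz": [0, 0, 0.02], "turn": [0, 0, 0], "grip": -1}, {"xyz": [0, 0, 0.05], "turn": [0, 0, 0], "grip": -1}, {"xyz": [0, 0, 0.09], "turn": [0, 0, 0], "grip": -1}, {"xyz": [0, 0, 0.13], "turn": [0, 0, 0], "grip": -1}, {"xyz": [0, 0, 0.15], "turn": [0, 0, 0], "grip": -1}, {"xyz": [0, 0, 0.15], "turn": [0, 0, 0], "grip": -1}])

```text
t: 8.43
tool_pos: [605.5, 104.9, 367.6]
ee_rot: [3.14, 0.003, 2.54]
wrist_force: [0.2, -0.9, -1.1]
opening: 1.0
finger_force: 0.0
```

```bash
python3 - <<'E'
from h import *
q=ctrl.sense();print(q["joint_positions"].round(3),q["tool_pos"],q["ee_rot"])
w=ctrl.snapshot("wrist"); crop(w,40,110,300,140,2.6,"pics/w2.png"); np.savez("w2.npz",**w)
E
```

```text
[ 0.398  0.356 -0.763  1.575  0.253  1.309  0.57 ] [605.53649351 104.93909539 367.62123659] [3.13954913e+00 2.71457752e-03 2.53974393e+00]
```

View pics/w2.png

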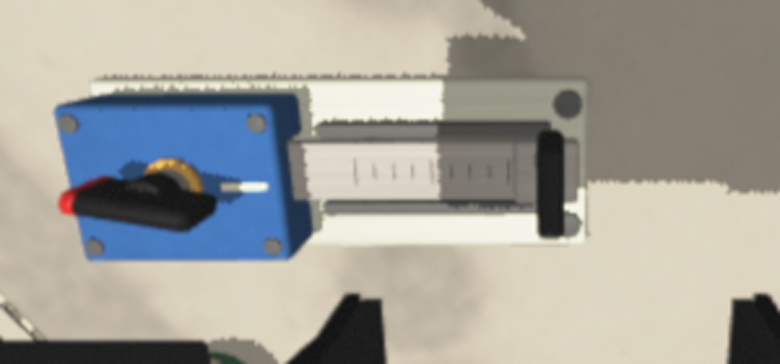

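The bar stayed out. Now I move over the screw and turn to yaw 3.92.

send_rows(deltas=[{"xyz": [-0.015, -0.02, 0], "turn": [0, 0, 0.3], "grip": -1}, {"xyz": [-0.035, -0.05, 0], "turn": [0, 0, 0.6], "grip": -1}, {"xyz": [-0.05, -0.075, 0], "turn": [0, 0, 0.92], "grip": -1}])

```text
t: 8.85
tool_pos: [553.9, 28.3, 363.4]
ee_rot: [-3.141, -0.004, 3.005]
wrist_force: [0.1, -0.8, -0.4]
opening: 1.002
finger_force: 0.0
```

send_rows(deltas=[{"xyz": [-0.015, -0.02, 0], "turn": [0, 0, 0.3], "grip": -1}, {"xyz": [-0.03, -0.045, 0], "turn": [0, 0, 0.6], "grip": -1}, {"xyz": [-0.043, -0.062, 0], "turn": [0, 0, 0.92], "grip": -1}])

```text
t: 9.22
tool_pos: [510.9, -34.0, 363.6]
ee_rot: [3.14, -0.003, -2.82]
wrist_force: [0.1, -0.4, -0.4]
opening: 0.999
finger_force: 0.0
```

send_rows(deltas=[{"xyz": [0, 0, 0], "turn": [0, 0, 0.3], "grip": -1}, {"xyz": [0, 0, 0], "turn": [0, 0, 0.6], "grip": -1}, {"xyz": [0, 0, 0], "turn": [0, 0, 0.92], "grip": -1}, {"xyz": [0, 0, 0], "turn": [0, 0, 0.92], "grip": -1}])

```text
t: 9.72
tool_pos: [511.6, -32.7, 364.1]
ee_rot: [3.139, -0.001, -2.365]
wrist_force: [-0.8, 0.1, -0.6]
opening: 0.997
finger_force: 0.0
```

```bash
python3 - <<'E'
from h import *
q=ctrl.sense();print(q["joint_positions"].round(3),q["tool_pos"],q["ee_rot"])
w=ctrl.snapshot("wrist"); cv2.imwrite("pics/w3.png",w["frame"][:,:,::-1]); np.savez("w3.npz",**w)
print(proj(w,[512.25,-32.1,86]))
E
```

```text
[ 0.861  0.124 -0.898  1.816  0.101  1.252  2.281] [511.61720964 -32.68017634 364.07847392] [ 3.13867489e+00 -1.36153986e-03 -2.36536545e+00]
[251.78684893 193.8195956 ]
```

View pics/w3.png

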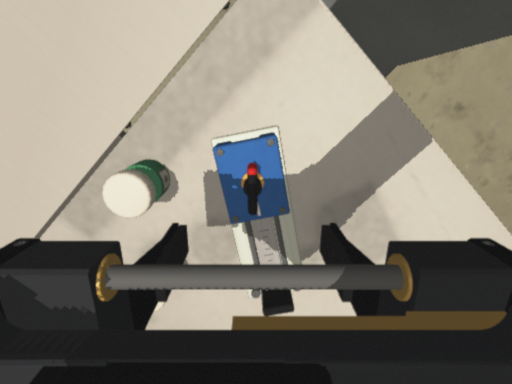

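The bar is vertical in the image, from the red tip at (251,170) to (254,212), and centred under the gripper. I'll descend and grip.

send_rows(deltas=[{"xyz": [0.0005, 0.0005, -0.03], "turn": [0, 0, 0], "grip": -1}, {"xyz": [0.0005, 0.0005, -0.07], "turn": [0, 0, 0], "grip": -1}, {"xyz": [0.0005, 0.0005, -0.105], "turn": [0, 0, 0], "grip": -1}, {"xyz": [0.0005, 0.0005, -0.127], "turn": [0, 0, 0], "grip": -1}, {"xyz": [0.0005, 0.0005, -0.127], "turn": [0, 0, 0], "grip": -1}])

```text
t: 10.4
tool_pos: [511.5, -31.8, 236.6]
ee_rot: [3.137, -0.002, -2.365]
wrist_force: [0.4, -0.5, 0.3]
opening: 1.003
finger_force: 0.0
```

send_rows(deltas=[{"xyz": [0, 0, 0], "turn": [0, 0, 0], "grip": 1}, {"xyz": [0, 0, 0], "turn": [0, 0, 0], "grip": 1}, {"xyz": [0, 0, 0], "turn": [0, 0, 0], "grip": 1}, {"xyz": [0, 0, 0], "turn": [0, 0, 0], "grip": 1}, {"xyz": [0, 0, 0], "turn": [0, 0, 0], "grip": 1}, {"xyz": [0, 0, 0], "turn": [0, 0, 0], "grip": 1}, {"xyz": [0, 0, 0], "turn": [0, 0, 0], "grip": 1}, {"xyz": [0, 0, 0], "turn": [0, 0, 0], "grip": 1}, {"xyz": [0, 0, 0], "turn": [0, 0, 0], "grip": 1}, {"xyz": [0, 0, 0], "turn": [0, 0, 0], "grip": 1}, {"xyz": [0, 0, 0], "turn": [0, 0, 0], "grip": 1}])

```text
t: 11.78
tool_pos: [513.0, -32.2, 238.9]
ee_rot: [-3.141, 0.0, -2.364]
wrist_force: [2.3, -2.6, -2.4]
opening: 0.175
finger_force: 30.0
```

```bash
python3 - <<'E'
from h import *
q=ctrl.sense();print({k:np.round(q[k],3) for k in("joint_positions","tool_pos","ee_rot","wrist_force","torque","opening","finger_force")})
E
```

```text
{'joint_positions': array([ 0.784,  0.291, -0.861,  1.947,  0.26 ,  1.016,  2.154]), 'tool_pos': array([513.007, -32.235, 238.854]), 'ee_rot': array([-3.141,  0.   , -2.364]), 'wrist_force': array([ 2.323, -2.604, -2.414]), 'torque': array([-0.338, -0.714,  0.027]), 'opening': np.float64(0.175), 'finger_force': np.float64(30.0)}
```

The opening is 15 mm rather than 10 mm and the tool lifted 2 mm, so the tips probably met something below the wings, such as the nut or hub. I'll open, raise and regrip.

send_rows(deltas=[{"xyz": [0, 0, 0], "turn": [0, 0, 0], "grip": -0.3}, {"xyz": [0, 0, 0], "turn": [0, 0, 0], "grip": -0.3}, {"xyz": [0, 0, 0], "turn": [0, 0, 0], "grip": -0.3}, {"xyz": [0, 0, 0], "turn": [0, 0, 0], "grip": -0.3}, {"xyz": [0, 0, 0.004], "turn": [0, 0, 0], "grip": -0.3}, {"xyz": [0, 0, 0.008], "turn": [0, 0, 0], "grip": -0.3}, {"xyz": [0, 0, 0.008], "turn": [0, 0, 0], "grip": -0.3}])

```text
t: 12.65
tool_pos: [513.0, -31.8, 247.3]
ee_rot: [-3.141, 0.0, -2.363]
wrist_force: [-0.2, 0.4, 0.1]
opening: 0.647
finger_force: 0.0
```

```bash
python3 - <<'E'
from h import *
q=ctrl.sense();print({k:np.round(q[k],3) for k in("joint_positions","tool_pos","ee_rot","wrist_force","torque","opening","finger_force")})
w=ctrl.snapshot("wrist"); crop(w,140,100,220,180,3.3,"pics/w4.png"); np.savez("w4.npz",**w)
print((proj(w,[512.25,-32.1,86])-(140,100))*3.3)
E
```

```text
{'joint_positions': array([ 0.791,  0.278, -0.867,  1.94 ,  0.247,  1.031,  2.163]), 'tool_pos': array([512.965, -31.84 , 247.308]), 'ee_rot': array([-3.141,  0.   , -2.363]), 'wrist_force': array([-0.237,  0.384,  0.101]), 'torque': array([ 0.161, -0.115, -0.003]), 'opening': np.float64(0.647), 'finger_force': np.float64(0.0)}
[371.4610631  504.62627703]
```

View pics/w4.png

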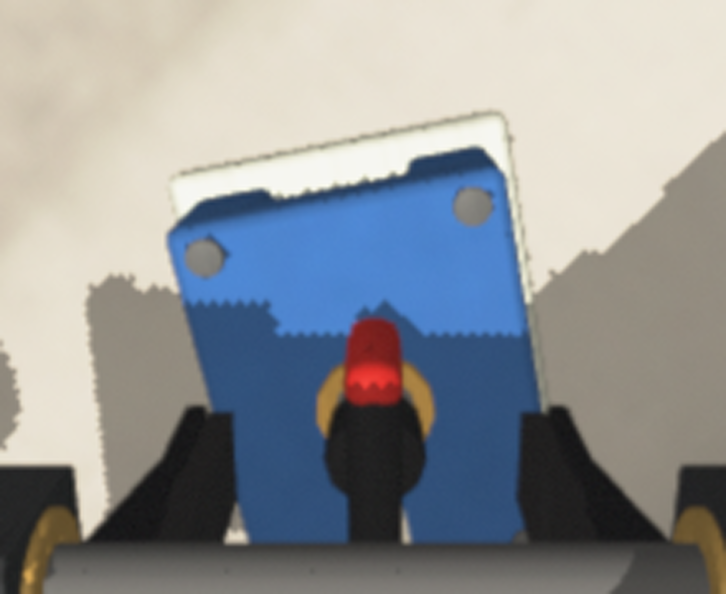

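There is a wider round hub (375,455) below the wing bar, which is what I had gripped. The bar itself is well aligned, so I'll grip higher.

send_rows(deltas=[{"xyz": [0, 0, 0.002], "turn": [0, 0, 0], "grip": 1}, {"xyz": [0, 0, 0.002], "turn": [0, 0, 0], "grip": 1}, {"xyz": [0, 0, 0.002], "turn": [0, 0, 0], "grip": 1}, {"xyz": [0, 0, 0.002], "turn": [0, 0, 0], "grip": 1}, {"xyz": [0, 0, 0.002], "turn": [0, 0, 0], "grip": 1}, {"xyz": [0, 0, 0.002], "turn": [0, 0, 0], "grip": 1}, {"xyz": [0, 0, 0.002], "turn": [0, 0, 0], "grip": 1}, {"xyz": [0, 0, 0.002], "turn": [0, 0, 0], "grip": 1}, {"xyz": [0, 0, 0.002], "turn": [0, 0, 0], "grip": 1}])

```text
t: 13.82
tool_pos: [513.0, -32.2, 248.8]
ee_rot: [-3.141, 0.0, -2.364]
wrist_force: [3.1, -2.9, -3.8]
opening: 0.112
finger_force: 30.0
```

```bash
python3 - <<'E'
from h import *
q=ctrl.sense();print({k:np.round(q[k],3) for k in("joint_positions","tool_pos","ee_rot","wrist_force","torque","opening","finger_force")})
E
```

```text
{'joint_positions': array([ 0.792,  0.276, -0.867,  1.939,  0.245,  1.034,  2.166]), 'tool_pos': array([512.975, -32.237, 248.779]), 'ee_rot': array([-3.141,  0.   , -2.364]), 'wrist_force': array([ 3.079, -2.939, -3.765]), 'torque': array([-0.324, -0.757,  0.012]), 'opening': np.float64(0.112), 'finger_force': np.float64(29.976)}
```

Now it is on the wing bar (9.7 mm). I'll centre slightly and turn clockwise.

send_rows(deltas=[{"xyz": [0.0007, -0.0007, 0], "turn": [0, 0, -0.1], "grip": 1}, {"xyz": [0.0007, -0.0007, 0], "turn": [0, 0, -0.3], "grip": 1}, {"xyz": [0.0007, -0.0007, 0], "turn": [0, 0, -0.5], "grip": 1}, {"xyz": [0.0007, -0.0007, 0], "turn": [0, 0, -0.75], "grip": 1}, {"xyz": [0.0007, -0.0007, 0], "turn": [0, 0, -1], "grip": 1}])

```text
t: 14.45
tool_pos: [513.5, -32.9, 248.8]
ee_rot: [-3.141, 0.0, -2.868]
wrist_force: [2.4, -1.8, -3.1]
opening: 0.112
finger_force: 30.0
```

```bash
cat > st.py <<'E'
from h import *
q=ctrl.sense();print({k:np.round(q[k],3) for k in("t","joint_positions","tool_pos","ee_rot","wrist_force","torque","opening","finger_force")})
E
python3 st.py
```

```text
{'t': np.float64(14.45), 'joint_positions': array([ 0.724,  0.257, -0.787,  1.939,  0.212,  1.028,  1.688]), 'tool_pos': array([513.52 , -32.887, 248.802]), 'ee_rot': array([-3.141,  0.   , -2.868]), 'wrist_force': array([ 2.39 , -1.83 , -3.084]), 'torque': array([-0.389, -0.716,  0.037]), 'opening': np.float64(0.112), 'finger_force': np.float64(29.973)}
```

send_rows(deltas=[{"xyz": [0, 0, 0], "turn": [0, 0, -0.25], "grip": 1}, {"xyz": [0, 0, 0], "turn": [0, 0, -0.5], "grip": 1}, {"xyz": [0, 0, 0], "turn": [0, 0, -0.75], "grip": 1}, {"xyz": [0, 0, 0], "turn": [0, 0, -1], "grip": 1}])

```text
t: 14.95
tool_pos: [513.5, -33.5, 248.8]
ee_rot: [-3.14, 0.001, 2.915]
wrist_force: [2.1, -4.2, -2.8]
opening: 0.116
finger_force: 30.0
```

send_rows(deltas=[{"xyz": [0, 0, 0], "turn": [0, 0, -0.25], "grip": 1}, {"xyz": [0, 0, 0], "turn": [0, 0, -0.5], "grip": 1}, {"xyz": [0, 0, 0], "turn": [0, 0, -0.75], "grip": 1}, {"xyz": [0, 0, 0], "turn": [0, 0, -1], "grip": 1}])

```text
t: 15.45
tool_pos: [513.4, -34.0, 248.8]
ee_rot: [-3.14, 0.001, 2.415]
wrist_force: [0.5, -5.2, -1.4]
opening: 0.112
finger_force: 30.0
```

send_rows(deltas=[{"xyz": [0, 0, 0], "turn": [0, 0, -0.25], "grip": 1}, {"xyz": [0, 0, 0], "turn": [0, 0, -0.5], "grip": 1}, {"xyz": [0, 0, 0], "turn": [0, 0, -0.75], "grip": 1}, {"xyz": [0, 0, 0], "turn": [0, 0, -1], "grip": 1}])

```text
t: 15.95
tool_pos: [513.0, -34.4, 248.8]
ee_rot: [-3.139, 0.002, 1.914]
wrist_force: [-0.2, -5.9, 0.8]
opening: 0.115
finger_force: 30.0
```

send_rows(deltas=[{"xyz": [0, 0, 0], "turn": [0, 0, -0.25], "grip": 1}, {"xyz": [0, 0, 0], "turn": [0, 0, -0.5], "grip": 1}, {"xyz": [0, 0, 0], "turn": [0, 0, -0.5], "grip": 1}])

```text
t: 16.32
tool_pos: [512.7, -34.4, 248.8]
ee_rot: [-3.139, 0.003, 1.667]
wrist_force: [-0.6, -5.3, 0.2]
opening: 0.109
finger_force: 30.0
```

```bash
python3 st.py
```

```text
{'t': np.float64(16.325), 'joint_positions': array([ 0.519,  0.214, -0.551,  1.946,  0.135,  1.019,  0.003]), 'tool_pos': array([512.745, -34.419, 248.768]), 'ee_rot': array([-3.139e+00,  3.000e-03,  1.667e+00]), 'wrist_force': array([-0.615, -5.317,  0.23 ]), 'torque': array([-1.42 ,  0.068, -0.06 ]), 'opening': np.float64(0.109), 'finger_force': np.float64(30.0)}
```

send_rows(deltas=[{"xyz": [0, -0.0005, 0], "turn": [0, 0, -0.2], "grip": 1}, {"xyz": [0, -0.001, 0], "turn": [0, 0, -0.4], "grip": 1}, {"xyz": [0, -0.001, 0], "turn": [0, 0, -0.6], "grip": 1}, {"xyz": [0, -0.001, 0], "turn": [0, 0, -0.8], "grip": 1}, {"xyz": [0, -0.001, 0], "turn": [0, 0, -1], "grip": 1}, {"xyz": [0, -0.001, 0], "turn": [0, 0, -1], "grip": 1}])

```text
t: 17.08
tool_pos: [512.3, -34.6, 248.7]
ee_rot: [-3.139, 0.004, 1.168]
wrist_force: [-4.3, -4.9, 4.2]
opening: 0.112
finger_force: 30.0
```

```bash
python3 st.py
```

```text
{'t': np.float64(17.075), 'joint_positions': array([ 0.468,  0.206, -0.494,  1.948,  0.117,  1.018, -0.482]), 'tool_pos': array([512.275, -34.558, 248.732]), 'ee_rot': array([-3.139,  0.004,  1.168]), 'wrist_force': array([-4.289, -4.858,  4.2  ]), 'torque': array([-0.998,  0.559, -0.056]), 'opening': np.float64(0.112), 'finger_force': np.float64(30.002)}
```

send_rows(deltas=[{"xyz": [0, 0, 0], "turn": [0, 0, -0.1], "grip": 1}, {"xyz": [0, 0, 0], "turn": [0, 0, -0.2], "grip": 1}, {"xyz": [0, 0, 0], "turn": [0, 0, -0.2], "grip": 1}])

```text
t: 17.45
tool_pos: [512.2, -34.5, 248.7]
ee_rot: [-3.139, 0.004, 1.068]
wrist_force: [-4.4, -3.3, 3.5]
opening: 0.112
finger_force: 30.0
```

```bash
python3 st.py
```

```text
{'t': np.float64(17.45), 'joint_positions': array([ 0.458,  0.205, -0.483,  1.948,  0.114,  1.018, -0.579]), 'tool_pos': array([512.208, -34.532, 248.733]), 'ee_rot': array([-3.139,  0.004,  1.068]), 'wrist_force': array([-4.371, -3.303,  3.485]), 'torque': array([-0.884,  0.682, -0.059]), 'opening': np.float64(0.112), 'finger_force': np.float64(30.002)}
```

send_rows(deltas=[{"xyz": [0, 0, 0], "turn": [0, 0, -0.05], "grip": 1}, {"xyz": [0, 0, 0], "turn": [0, 0, -0.1], "grip": 1}, {"xyz": [0, 0, 0], "turn": [0, 0, -0.1], "grip": 1}])

```text
t: 17.82
tool_pos: [512.2, -34.5, 248.8]
ee_rot: [-3.139, 0.004, 1.019]
wrist_force: [-3.9, -4.1, 3.6]
opening: 0.114
finger_force: 30.0
```

```bash
python3 st.py
```

```text
{'t': np.float64(17.825), 'joint_positions': array([ 0.453,  0.204, -0.478,  1.949,  0.112,  1.018, -0.627]), 'tool_pos': array([512.171, -34.5  , 248.756]), 'ee_rot': array([-3.139,  0.004,  1.019]), 'wrist_force': array([-3.857, -4.108,  3.642]), 'torque': array([-0.958,  0.757,  0.004]), 'opening': np.float64(0.114), 'finger_force': np.float64(29.991)}
```

send_rows(deltas=[{"xyz": [0, 0, 0], "turn": [0, 0, -0.04], "grip": 1}, {"xyz": [0, 0, 0], "turn": [0, 0, -0.08], "grip": 1}, {"xyz": [0, 0, 0], "turn": [0, 0, -0.08], "grip": 1}])

```text
t: 18.2
tool_pos: [512.1, -34.5, 248.7]
ee_rot: [-3.139, 0.004, 0.979]
wrist_force: [-3.5, -3.1, 4.3]
opening: 0.114
finger_force: 30.0
```

```bash
python3 st.py
```

```text
{'t': np.float64(18.2), 'joint_positions': array([ 0.449,  0.204, -0.473,  1.949,  0.111,  1.018, -0.666]), 'tool_pos': array([512.123, -34.493, 248.737]), 'ee_rot': array([-3.139,  0.004,  0.979]), 'wrist_force': array([-3.482, -3.072,  4.339]), 'torque': array([-0.898,  0.764,  0.021]), 'opening': np.float64(0.114), 'finger_force': np.float64(29.989)}
```

send_rows(deltas=[{"xyz": [0, 0, 0], "turn": [0, 0, -0.04], "grip": 1}, {"xyz": [0, 0, 0], "turn": [0, 0, -0.08], "grip": 1}, {"xyz": [0, 0, 0], "turn": [0, 0, -0.08], "grip": 1}])

```text
t: 18.58
tool_pos: [512.1, -34.4, 248.7]
ee_rot: [-3.139, 0.005, 0.94]
wrist_force: [-5.0, -4.3, 4.3]
opening: 0.112
finger_force: 30.2
```

```bash
python3 st.py
```

```text
{'t': np.float64(18.575), 'joint_positions': array([ 0.445,  0.203, -0.469,  1.949,  0.11 ,  1.018, -0.705]), 'tool_pos': array([512.108, -34.376, 248.735]), 'ee_rot': array([-3.139,  0.005,  0.94 ]), 'wrist_force': array([-4.972, -4.257,  4.254]), 'torque': array([-0.969,  0.859,  0.431]), 'opening': np.float64(0.112), 'finger_force': np.float64(30.185)}
```

send_rows(deltas=[{"xyz": [0, 0, 0], "turn": [0, 0, -0.04], "grip": 1}, {"xyz": [0, 0, 0], "turn": [0, 0, -0.08], "grip": 1}, {"xyz": [0, 0, 0], "turn": [0, 0, -0.08], "grip": 1}])

```text
t: 18.95
tool_pos: [512.1, -34.3, 248.7]
ee_rot: [-3.139, 0.005, 0.901]
wrist_force: [-4.0, -4.9, 4.1]
opening: 0.119
finger_force: 31.2
```

```bash
python3 st.py
```

```text
{'t': np.float64(18.95), 'joint_positions': array([ 0.441,  0.203, -0.465,  1.949,  0.109,  1.018, -0.743]), 'tool_pos': array([512.099, -34.323, 248.725]), 'ee_rot': array([-3.139,  0.005,  0.901]), 'wrist_force': array([-4.008, -4.93 ,  4.07 ]), 'torque': array([-0.962,  0.958,  0.65 ]), 'opening': np.float64(0.119), 'finger_force': np.float64(31.21)}
```

Seated: torque rises sharply below yaw about 0.97, which agrees with the gauge axis at 0.974. Backing off to yaw about 2.545.

send_rows(deltas=[{"xyz": [0, 0, 0], "turn": [0, 0, 0.1], "grip": 1}, {"xyz": [0, 0, 0], "turn": [0, 0, 0.3], "grip": 1}, {"xyz": [0, 0, 0], "turn": [0, 0, 0.5], "grip": 1}, {"xyz": [0, 0, 0], "turn": [0, 0, 0.75], "grip": 1}, {"xyz": [0, 0, 0], "turn": [0, 0, 1], "grip": 1}])

```text
t: 19.58
tool_pos: [512.5, -34.7, 248.7]
ee_rot: [-3.139, 0.003, 1.403]
wrist_force: [-2.7, -4.1, 3.5]
opening: 0.113
finger_force: 30.0
```

send_rows(deltas=[{"xyz": [0, 0, 0], "turn": [0, 0, 0.25], "grip": 1}, {"xyz": [0, 0, 0], "turn": [0, 0, 0.5], "grip": 1}, {"xyz": [0, 0, 0], "turn": [0, 0, 0.75], "grip": 1}, {"xyz": [0, 0, 0], "turn": [0, 0, 1], "grip": 1}])

```text
t: 20.08
tool_pos: [512.9, -34.7, 248.8]
ee_rot: [-3.139, 0.001, 1.903]
wrist_force: [0.1, -4.1, -0.4]
opening: 0.112
finger_force: 30.0
```

send_rows(deltas=[{"xyz": [0, 0, 0], "turn": [0, 0, 0.2], "grip": 1}, {"xyz": [0, 0, 0], "turn": [0, 0, 0.4], "grip": 1}, {"xyz": [0, 0, 0], "turn": [0, 0, 0.6], "grip": 1}, {"xyz": [0, 0, 0], "turn": [0, 0, 0.8], "grip": 1}, {"xyz": [0, 0, 0], "turn": [0, 0, 1], "grip": 1}, {"xyz": [0, 0, 0], "turn": [0, 0, 1], "grip": 1}])

```text
t: 20.82
tool_pos: [513.3, -34.3, 248.8]
ee_rot: [-3.141, 0.0, 2.398]
wrist_force: [1.1, -3.4, -1.0]
opening: 0.112
finger_force: 30.0
```

```bash
python3 st.py
```

```text
{'t': np.float64(20.825), 'joint_positions': array([ 0.599,  0.228, -0.641,  1.943,  0.16 ,  1.021,  0.714]), 'tool_pos': array([513.338, -34.297, 248.769]), 'ee_rot': array([-3.141,  0.   ,  2.398]), 'wrist_force': array([ 1.139, -3.38 , -0.953]), 'torque': array([-0.837, -0.5  ,  0.11 ]), 'opening': np.float64(0.112), 'finger_force': np.float64(29.979)}
```

Remaining turn is 2.545 − 2.398 ≈ 0.147 rad, or 0.29 of full scale.

send_rows(deltas=[{"xyz": [0, 0, 0], "turn": [0, 0, 0.1], "grip": 1}, {"xyz": [0, 0, 0], "turn": [0, 0, 0.2], "grip": 1}, {"xyz": [0, 0, 0], "turn": [0, 0, 0.29], "grip": 1}, {"xyz": [0, 0, 0], "turn": [0, 0, 0.29], "grip": 1}, {"xyz": [0, 0, 0], "turn": [0, 0, 0.29], "grip": 1}])

```text
t: 21.45
tool_pos: [513.4, -34.1, 248.8]
ee_rot: [-3.141, 0.001, 2.543]
wrist_force: [2.2, -5.1, -1.6]
opening: 0.11
finger_force: 30.0
```

```bash
python3 st.py; python3 - <<'E'
from h import *
a=ctrl.snapshot("top"); crop(a,205,130,100,80,7,"pics/end.png")
E
```

```text
{'t': np.float64(21.45), 'joint_positions': array([ 0.615,  0.231, -0.659,  1.943,  0.167,  1.021,  0.854]), 'tool_pos': array([513.428, -34.132, 248.789]), 'ee_rot': array([-3.141e+00,  1.000e-03,  2.543e+00]), 'wrist_force': array([ 2.157, -5.121, -1.632]), 'torque': array([-0.991, -0.507, -0.023]), 'opening': np.float64(0.11), 'finger_force': np.float64(29.979)}
```

View pics/end.png

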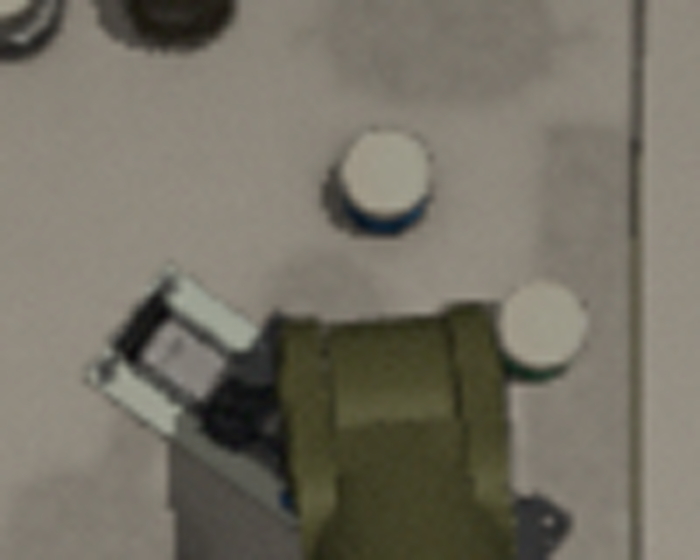

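The final view shows the tab still out at (140,325). Both jars are unmoved at (385,170) and (540,325), and the wings are still gripped. Handing in.

```bash
python3 -c "
from bench import ctrl
print(ctrl.job_done())"
```

```text
the job is handed in; nothing more can be done
None
```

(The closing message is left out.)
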